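Check a drawer front against the try square

TASK

Take the drawer front out of the leaning rack and stand it upright on its long thin edge on the table, with one short end squarely against the middle of the try square's upright face. Push it diagonally into the corner so that it presses firmly on the table and on the square at once (push with about 15 newtons downwards and as much towards the square), and finish while still holding it pressed there: do not let go. Leave the other things on the table where they are.

Things in the scene. Friction and masses are not known exactly. Their poses are not given: they have to be found in the camera images.
- panel_center (a point): Centre of the loose drawer front: plain grey-brown board, 0.14-0.24 kg, small paper label on one broad face. Axes: x through its 18 mm thickness, y along its 150 mm length, z along its 90 mm height. At the start it leans in the rack, z 20 degrees off vertical (top towards the rack's -x, the robot side), lower long edge on the ledge, upper long edge free.
- rack: Fixed plywood leaning rack, 130 mm long (its y), 90 mm deep, z up. Origin: centre of its underside. The back board leans 20 degrees and covers only the lower 42 mm of the front's back; a ledge with an 8 mm lip carries its lower edge about 25 mm above the table. The upper 48 mm of the front stand clear on both faces. Draw the front out along its own z (up its slope).
- square: Fixed rigid steel try square (angle plate): upright plate 120 mm wide, 100 mm high, 14 mm thick, with a foot reaching 110 mm behind it and two braces. Origin: at table height in the middle of the working face. x points into the plate (the working face is the plane x = 0, looking along -x over free table), y along the face's width, z up.
- table: The white work table, fixed and rigid, its top at height 0; the body's origin means nothing here. Friction of the board on table and square is moderate (coefficient 0.4 to 0.6), so part of a sideways push is taken by the table when the board is pressed down, and part of a downward push by the square.
- tape_measure: Bystander: tape measure, black, standing, about 62 x 34 x 58 mm. Origin: centre of its underside.
- sanding_block: Bystander: cork sanding block, 100 x 60 x 30 mm. Origin: centre of its underside.
- tape_roll: Bystander: roll of clear packing tape lying flat, 100 mm across, 48 mm high. Origin: centre of its underside.

How it is judged (in metres and radians):
On the way:
1. the drawer front is held clear of the rack and the table (contact force between panel and rack below 0.05 N and contact force between panel and table below 0.05 N and contact force between the fingers and panel above 1 N), for 0.1 s.
At the end, for the whole second after the job is handed in: Front on a long thin edge on the table: upright within 0.06 rad, square to the face within 0.1 rad, centre 70-81 mm before the face, within 35 mm of its middle, 41-50 mm high; pressing on the square over 3 N, on the table over 4 N, fingers on it over 3 N; at rest (angle between the z axis of panel_center and the z axis of square, either way round below 0.06 rad and angle between the y axis of panel_center and the x axis of square, either way round below 0.1 rad and x of panel_center in the frame of square between -0.081 and -0.07 m and y of panel_center in the frame of square between -0.035 and 0.035 m and height (world z) of panel_center between 0.041 and 0.05 m and contact force between panel and square above 3 N and contact force between panel and table above 4 N and contact force between the fingers and panel above 3 N and linear speed of panel below 0.02 m/s); the arm keeps its last pose, push and grip.
It fails at once if a bystander was moved by more than 25 mm (distance of any of tape_measure, sanding_block, tape_roll from where it was at the start of the episode above 0.025 m).
It also fails if it takes over 51 s, if anything falls off the work surface, if the arm or the gripper's body presses on something with over 40 N, if the wrist force passes 120 N, or if a joint passes its speed limit or range.

ROBOT

A 6-joint arm with a two-finger parallel gripper is mounted at the origin on the work surface. World frame = base frame: x ahead of the robot, y to its left, z up, the work surface at z = 0. Lengths are in m, angles in degrees, forces in N, time in s.
With the tool pointing down it reaches from about 0.375 to 0.9 m from the base axis. Payload 3.1 kg.
Tool frame: the origin (TCP) lies between the finger pads; the fingertips stand 11 mm ahead of it and the grasp point (between the pads) lies 8 mm behind it; z points along the fingers, y is the direction in which the jaws open and shut (so a half turn about z gives the same grasp; the last joint's range is limited). The gripper opens to 87 mm and grips with 3 to 60 N. Pads are 19 mm wide; open, the fingers measure 117 mm over their backs; the gripper's body (75 mm by 190 mm) begins 51 mm behind the grasp point.
Start: joints at [55.606, 30.224, 82.088, -0, 67.689, -10.227], TCP at [0.256, 0.57, 0.234] pointing down, gripper open.
Joint ranges: [-176.69, 176.69], [-43.24, 126.21], [12.49, 139.97], [-82, 262], [0, 151.66], [-163.58, 163.58]. Speed limits (degrees/s): [159.86, 159.86, 180, 180, 180, 180].

INTERFACE

Orientations are given as a 3x3 rotation matrix whose columns are the frame's x, y, z axes.
In Python, from rig import bot, vision gives the robot as it stands. The module is installed in compiled form; this text tells all that it offers.
- The arm moves only by the tool jog_arm, never from a script. Its argument "rows" is a list of rows, each an object with "dp": the shift along the tool's x, y, z in mm, a list of three; "turn": the turn, a rotation vector about the tool's x, y, z in degrees, a list of three; "grip": the opening, from 0 (shut) to 1 (fully open). A call has 1 to 10 rows; each row is the pose to reach, as a shift and turn from the pose commanded when the call began, along the tool's axes at that moment; what a row does not reach only later rows make up. A row lasts 1/10 s, in which the tool goes at most 50 mm and 8.59 degrees, less where a joint would pass 70% of its speed; a pose out of reach is approached as far as the arm can. A call with a gripper value outside its range is refused whole. The fingers move at their own pace and stop on an object; the grip force is fixed at half the most. Time passes only in rows, so rows that repeat a pose let the fingers close. It gives the time, the measured TCP pose, the force and the opening at its end, in the units of the state.
- bot.read_state(): the state, without advancing time (a new reading comes with each control period).
- vision.capture(name): name is "scene" or "top" or "wrist"; returns (picture, depth): 420x560x3 uint8, red, green, blue; 420x560 float32, m along the optical axis (not along the pixel's ray), 0 where there is no reading.
- vision.camera_info(name): a dict with "vertical_fov" (degrees; the focal length in pixels is half the picture's height over the tangent of half this angle, whatever the lens; pixels are square), "cx", "cy" (the principal point, pixels), "position" and "rotation" of the camera in the world. Camera axes: x right, y down, z forward; pixel columns grow to the right and rows downward; lengths in m; the calibration is good to about 2 mm. The wrist camera is an equidistant fisheye: a pixel r from the principal point sees the ray r / f radians off the axis. A picture is of the moment at which its call begins: read the wrist's pose just before it. camera_info takes no time and is no camera call; for the wrist camera it gives the pose at the moment of the call.
- bot.hand_in(): hands the job in, once; it reports no verdict.
The state is a dict: "time_s": time; "joint_positions": joint angles; "qvel": joint speeds; "tau": joint torques, N m; "position": TCP position; "tcp_rot": TCP orientation; "force": force on the tool from outside, world axes, zero at the start; "moment": the same for the moment, N m; "opening": opening from 0.0 (shut) to 1.0 (fully open).
Only numpy, scipy, OpenCV 4.12 (cv2) and the standard library are available. Lean on these libraries where they do the work, as an engineer would, in place of code of your own. Each camera call takes 0.05 s, during which the arm holds its last target.

## Working session

There is one attempt and no reset: what is moved stays moved. The work goes in short steps, Python scripts to look and compute and a tool call to move; the robot and the scene stay as the last step left them, time stands still between calls to the robot, and variables do not carry over. Pictures are saved under pics/ and viewed, and the job is handed in when it is done.

Besides the shell and the picture viewer there is one more tool, called as a command line: name --argument value ..., lists and objects as JSON in quotes. jog_arm: Moves the arm, as the interface text tells. Its arguments: {"type":"object","properties":{"rows":{"type":"array"}},"required":["rows"]}

```bash
mkdir -p pics
python3 - <<'E'
from rig import bot, vision
import cv2,numpy as np
s=bot.read_state(); print({k:np.round(v,3).tolist() for k,v in s.items()})
for n in ["scene","top"]:
    p,d=vision.capture(n); cv2.imwrite(f"pics/{n}0.png",p[:,:,::-1]); np.save(f"{n}0.npy",d)
    i=vision.camera_info(n); print(n,{k:np.round(v,3).tolist() for k,v in i.items()})
E
```

```text
{'time_s': 0.0, 'joint_positions': [55.606, 30.277, 82.155, -0.001, 67.689, -10.227], 'qvel': [-0.013, -0.021, -0.062, -0.145, 0.065, 0.02], 'tau': [0.0, -44.004, -17.66, 0.063, 0.058, -0.0], 'position': [0.255, 0.57, 0.233], 'tcp_rot': [[-0.912, 0.409, -0.001], [0.409, 0.912, -0.002], [0.0, -0.002, -1.0]], 'force': [-0.417, -0.653, -0.551], 'moment': [-0.001, 0.011, 0.037], 'opening': 0.998}
scene {'vertical_fov': 43.257, 'cx': 281.091, 'cy': 215.732, 'position': [1.355, -0.364, 0.961], 'rotation': [[0.429, 0.666, -0.61], [0.903, -0.307, 0.3], [0.013, -0.68, -0.733]]}
top {'vertical_fov': 51.597, 'cx': 281.692, 'cy': 204.216, 'position': [0.559, -0.002, 1.035], 'rotation': [[0.021, -0.997, 0.069], [-0.999, -0.024, -0.036], [0.038, -0.068, -0.997]]}
```

View pics/scene0.png

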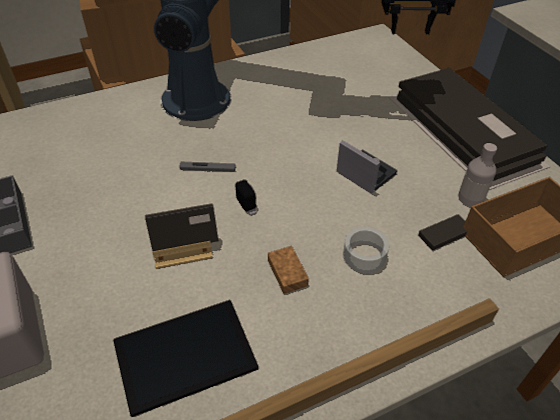

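View pics/top0.png

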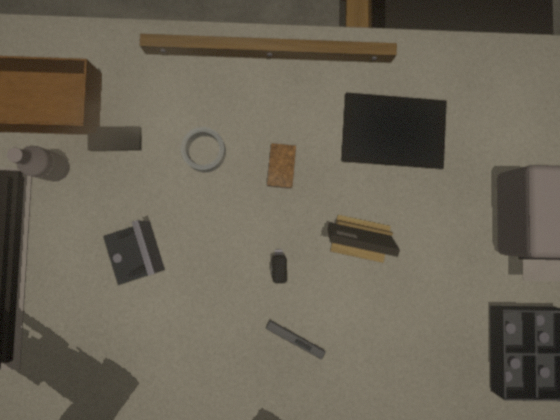

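Scene view: front in the rack around (182,232), square around (365,165), tape measure (246,195), sanding block (288,270), tape roll (366,250). Top view: front (363,238), square plate (147,247).

```bash
cat > h.py <<'E'
from rig import bot, vision
import cv2,numpy as np
def cloud(n,d):
    i=vision.camera_info(n); f=210/np.tan(np.radians(i["vertical_fov"]/2))
    v,u=np.mgrid[0:420,0:560]
    c=np.stack([(u-i["cx"])/f*d,(v-i["cy"])/f*d,d],-1)
    P=c@np.array(i["rotation"]).T+np.array(i["position"]); P[d==0]=np.nan
    return P
E
python3 - <<'E'
from h import *
for n in ["scene","top"]:
    P=cloud(n,np.load(f"{n}0.npy")); np.save(n+"P.npy",P)
    Z=P[:,:,2]
    m=((Z>-0.05)&(Z<0.2)); img=np.where(m,np.clip((Z+0.05)*1000,0,255),0).astype(np.uint8)
    cv2.imwrite(f"pics/{n}Z.png",cv2.applyColorMap(img,cv2.COLORMAP_JET))
T=np.load("topP.npy")
def pr(a,b): print((a,b),np.round(T[b,a],4))
for a,b in [(250,300),(200,300),(400,300),(345,232),(363,238),(390,247),(340,226),(335,236),(147,247),(140,225),(155,268),(118,250),(280,268),(281,165),(190,150),(360,255),(362,220)]: pr(a,b)
S=np.load("sceneP.npy")
for a,b in [(182,225),(160,225),(205,225),(165,250),(182,250),(355,160),(345,150),(368,175),(385,170),(200,167)]: print("S",(a,b),np.round(S[b,a],4))
E
```

```text
(250, 300) [0.4035 0.0296 0.002 ]
(200, 300) [0.4016 0.1461 0.0013]
(400, 300) [ 0.4086 -0.3266 -0.0006]
(345, 232) [ 0.5667 -0.1789  0.0766]
(363, 238) [ 0.5543 -0.2155  0.0932]
(390, 247) [ 0.5364 -0.2693  0.1129]
(340, 226) [ 0.5804 -0.1735  0.0424]
(335, 236) [ 0.5574 -0.1507  0.1144]
(147, 247) [0.5255 0.2492 0.0928]
(140, 225) [0.5722 0.2666 0.0908]
(155, 268) [0.4804 0.2335 0.0808]
(118, 250) [0.5144 0.337  0.0116]
(280, 268) [ 0.4835 -0.0372  0.0588]
(281, 165) [ 0.7199 -0.0355  0.0302]
(190, 150) [0.7549 0.1818 0.0011]
(360, 255) [ 0.5134 -0.2288  0.004 ]
(362, 220) [ 0.5966 -0.232   0.0078]
S (182, 225) [ 0.5556 -0.2161  0.0807]
S (160, 225) [ 0.5477 -0.2619  0.0941]
S (205, 225) [ 0.5696 -0.1679  0.0724]
S (165, 250) [ 0.5727 -0.2668  0.0381]
S (182, 250) [ 0.5816 -0.2312  0.0296]
S (355, 160) [0.5212 0.2519 0.0742]
S (345, 150) [0.4903 0.2389 0.0879]
S (368, 175) [0.5652 0.2664 0.0538]
S (385, 170) [0.5562 0.3254 0.0411]
S (200, 167) [ 0.315 -0.096  0.012]
```

Run:
```python
import cv2
for n,(a,b,c,d) in {"scene0":(130,120,430,300),"top0":(90,130,420,360)}.items():
    p=cv2.imread(f"pics/{n}.png")[b:d,a:c]; cv2.imwrite(f"pics/{n}c.png",cv2.convertScaleAbs(cv2.resize(p,None,fx=2.4,fy=2.4,interpolation=cv2.INTER_CUBIC),alpha=1.6))
```

```text
(no output)
```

View pics/scene0c.png

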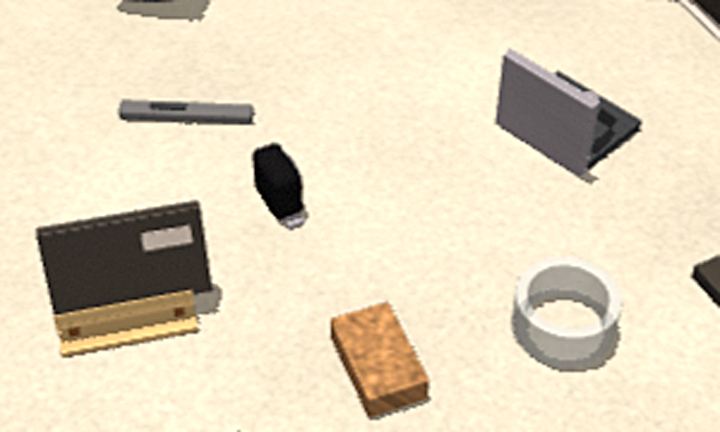

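View pics/top0c.png

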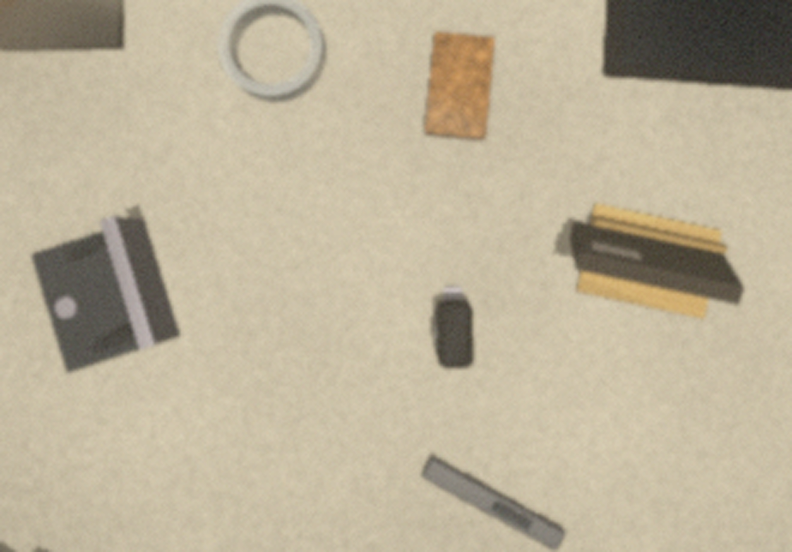

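View pics/topZ.png

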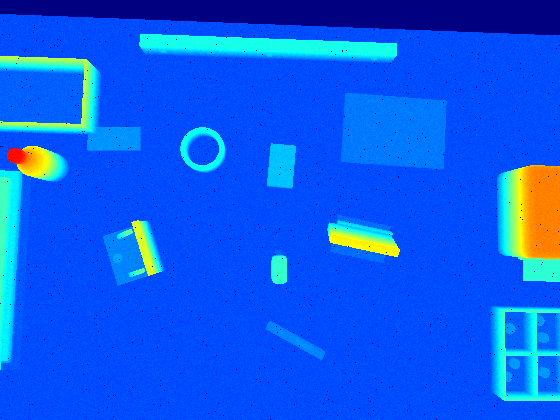

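Run:
```python
from h import *
S=np.load("sceneP.npy");T=np.load("topP.npy")
def plane(Q,tol=.003):
    Q=Q[np.isfinite(Q).all(1)]; m=np.ones(len(Q),bool)
    for _ in range(10):
        c=Q[m].mean(0); n=np.linalg.svd(Q[m]-c,full_matrices=False)[2][2]; r=(Q-c)@n; m=abs(r)<max(tol,1.0*np.median(abs(r)))
    return c,n,Q[m]
def sel(P,lo,hi): return P[((P>lo)&(P<hi)).all(2)]
# panel front face in both
for nm,P in (("scene",S),("top",T)):
    Q=sel(P,[.5,-.31,.05],[.60,-.13,.13])
    c,n,I=plane(Q); 
    if n[0]<0:n=-n
    print(nm,"front face",c.round(4),n.round(4),"lean",np.degrees(np.arcsin(n[2])),"az",np.degrees(np.arctan2(n[1],n[0])),len(I))
    yh=np.cross([0,0,1],n); yh/=np.linalg.norm(yh); zh=np.cross(n,yh)
    a=I-c; print(" y ext",np.percentile(a@yh,[0,.5,2,98,99.5,100]).round(4)," z ext",np.percentile(a@zh,[0,1,99,100]).round(4), "yh",yh.round(4),"zh",zh.round(4))
    # all points in panel frame
    A=Q-c
    b=A@n; print(" depth",np.percentile(b,[0,1,5,50,95,99]).round(4)," z",np.percentile(A@zh,[95,98,99,99.7]).round(4))
    edge=A[(b<-.004)&(b>-.016)]; print(" edge n",len(edge),np.median(edge@zh), np.percentile(edge@yh,[1,99]).round(4), 'world z',np.median(edge@zh*zh[2]+c[2]))
for nm,P in (("scene",S),("top",T)):
    Q=sel(P,[.44,.21,.015],[.62,.30,.095]); c,n,I=plane(Q,.002)
    if n[1]<0:n=-n
    print(nm,"square",c.round(4),n.round(4),"az",np.degrees(np.arctan2(n[1],n[0])),len(I))
    w=np.cross([0,0,1],n); a=(I-c)@w; print(np.percentile(a,[0,.5,1,99,99.5,100]).round(4), np.percentile(I[:,2],[0,100]))
    for q in (0.5,99.5): print("end",(c+np.percentile(a,q)*w).round(4))
    Q=sel(P,[.44,.2,.085],[.62,.33,.115]); print(" top med",np.median(Q,0).round(4),len(Q))
    r=cv2.minAreaRect((Q[:,:2]*1000).astype(np.float32)); print(r)
for nm,P in (("scene",S),("top",T)):
  for k,(lo,hi) in dict(tm=([.43,-.08,.045],[.53,0,.07]),sb=([.66,-.09,.022],[.78,.02,.04]),tr=([.68,.08,.035],[.84,.25,.06])).items():
    Q=sel(P,lo,hi); print(nm,k,Q.min(0).round(3),Q.max(0).round(3))
  Q=P[250:330,200:260] if nm=="top" else P[300:320,280:330]; print("table z",np.nanmedian(Q[...,2]))
```

```text
scene front face [ 0.5565 -0.2177  0.083 ] [ 0.9212 -0.1786  0.3457] lean 20.226832211303456 az -10.972377701466492 1655
 y ext [-0.0733 -0.0726 -0.0703  0.073   0.0756  0.0767]  z ext [-0.0355 -0.0343  0.0333  0.0358] yh [ 0.1903  0.9817 -0.    ] zh [-0.3394  0.0658  0.9383]
 depth [-0.0205 -0.0165 -0.009  -0.0003  0.0031  0.0045]  z [0.0326 0.0334 0.0339 0.0344]
 edge n 192 0.03211157513061996 [-0.0715  0.0762] world z 0.1131106043906473
top front face [ 0.5549 -0.2173  0.0885] [ 0.917  -0.177   0.3575] lean 20.947692183339857 az -10.92825461065598 748
 y ext [-0.0748 -0.0742 -0.0723  0.0726  0.0742  0.0746]  z ext [-0.0413 -0.0398  0.0296  0.031 ] yh [ 0.1896  0.9819 -0.    ] zh [-0.351   0.0678  0.9339]
 depth [-0.0184 -0.0166 -0.0151 -0.0006  0.0011  0.0016]  z [0.0292 0.0299 0.0305 0.0311]
 edge n 384 0.02714282312011397 [-0.0742  0.0746] world z 0.11380543669460808
scene square [0.5289 0.2535 0.0571] [-0.3383  0.941   0.0012] az 109.77179369259909 693
[-0.0588 -0.0584 -0.0574  0.0596  0.0608  0.0625] [0.01518676 0.09484629]
end [0.5839 0.2733 0.0571]
end [0.4717 0.2329 0.0571]
[... 161 characters left out ...]
2654 0.0522] [-0.1552  0.7787  0.6078] az 101.27421764482894 373
[-0.054  -0.0534 -0.0531  0.0441  0.0445  0.0453] [0.01503429 0.09498817]
end [0.5552 0.2737 0.0522]
end [0.479  0.2585 0.0522]
 top med [0.5237 0.2552 0.1007] 485
((524.6735229492188, 256.39208984375), (119.16614532470703, 15.392366409301758), 19.397024154663086)
scene tm [ 0.45  -0.051  0.046] [ 0.514 -0.013  0.064]
scene sb [ 0.669 -0.067  0.022] [ 0.774 -0.001  0.036]
scene tr [0.7   0.098 0.035] [0.803 0.198 0.054]
table z 0.0011107038837501193
top tm [ 0.449 -0.051  0.047] [ 0.51  -0.017  0.063]
top sb [ 0.669 -0.068  0.024] [ 0.771 -0.004  0.038]
top tr [0.701 0.097 0.035] [0.801 0.197 0.054]
table z 0.001362904445694979
```

```bash
cat >> h.py <<'E'
from scipy.spatial.transform import Rotation as R
px=np.array([np.cos(np.radians(-11))*np.cos(np.radians(20)),np.sin(np.radians(-11))*np.cos(np.radians(20)),np.sin(np.radians(20))])
py=np.array([-np.sin(np.radians(-11)),np.cos(np.radians(-11)),0]); pz=np.cross(px,py)
C=np.array([.5525,-.2149,.0691]); RG=np.stack([py,px,-pz],1)
def rel(p,Rt,p0=None,R0=None):
    s=bot.read_state()
    p0=s["position"] if p0 is None else p0; R0=s["tcp_rot"] if R0 is None else R0
    p0=np.array(p0);R0=np.array(R0)
    print("dp",(1000*R0.T@(np.array(p)-p0)).round(1),"turn",R.from_matrix(R0.T@Rt).as_rotvec(degrees=True).round(2))
E
python3 - <<'E'
from h import *
s=bot.read_state(); R0=np.array(s["tcp_rot"])
rel([.53,.2,.25],RG); rel(C+.117*pz,RG); print(C+.117*pz,RG)
E
```

```text
dp [-401.8 -224.9  -17. ] turn [-17.01 -13.34  76.02]
dp [-553.3 -603.2   54.6] turn [-17.01 -13.34  76.02]
[ 0.51321886 -0.20726452  0.17904404] [[ 0.190809    0.92242782  0.33573627]
 [ 0.98162718 -0.1793018  -0.06526052]
 [ 0.          0.34202014 -0.93969262]]
```

jog_arm --rows '[{"dp": [-400, -225, -17], "turn": [-17, -13.3, 76], "grip": 1}, {"dp": [-400, -225, -17], "turn": [-17, -13.3, 76], "grip": 1}, {"dp": [-400, -225, -17], "turn": [-17, -13.3, 76], "grip": 1}, {"dp": [-400, -225, -17], "turn": [-17, -13.3, 76], "grip": 1}, {"dp": [-400, -225, -17], "turn": [-17, -13.3, 76], "grip": 1}, {"dp": [-400, -225, -17], "turn": [-17, -13.3, 76], "grip": 1}, {"dp": [-553, -603, 30], "turn": [-17, -13.3, 76], "grip": 1}, {"dp": [-553, -603, 30], "turn": [-17, -13.3, 76], "grip": 1}, {"dp": [-553, -603, 30], "turn": [-17, -13.3, 76], "grip": 1}, {"dp": [-553, -603, 30], "turn": [-17, -13.3, 76], "grip": 1}]'

```text
time_s: 1.1
position: [0.4622, 0.1305, 0.229]
tcp_rot: [[0.192, 0.922, 0.336], [0.981, -0.181, -0.064], [0.002, 0.342, -0.94]]
force: [1.2, 0.0, -0.5]
opening: 1.005
```

Run:
```python
from h import *
rel(C+.117*pz,RG)
```

```text
dp [-321.7   91.2   85.5] turn [-0.02 -0.09 -0.12]
```

jog_arm --rows '[{"dp": [-322, 91, 40], "turn": [0, 0, 0], "grip": 1}, {"dp": [-322, 91, 40], "turn": [0, 0, 0], "grip": 1}, {"dp": [-322, 91, 40], "turn": [0, 0, 0], "grip": 1}, {"dp": [-322, 91, 40], "turn": [0, 0, 0], "grip": 1}, {"dp": [-322, 91, 85], "turn": [0, 0, 0], "grip": 1}, {"dp": [-322, 91, 85], "turn": [0, 0, 0], "grip": 1}, {"dp": [-322, 91, 85], "turn": [0, 0, 0], "grip": 1}, {"dp": [-322, 91, 85], "turn": [0, 0, 0], "grip": 1}, {"dp": [-322, 91, 85], "turn": [0, 0, 0], "grip": 1}, {"dp": [-322, 91, 85], "turn": [0, 0, 0], "grip": 1}]'

```text
time_s: 2.1
position: [0.5137, -0.2046, 0.1797]
tcp_rot: [[0.19, 0.923, 0.335], [0.982, -0.18, -0.061], [0.003, 0.341, -0.94]]
force: [0.9, 0.4, 0.1]
opening: 0.999
```

Run:
```python
from h import *
rel(C+.017*pz,RG)
p,d=vision.capture("wrist"); cv2.imwrite("pics/w1.png",cv2.convertScaleAbs(p[:,:,::-1],alpha=1.5))
p,d=vision.capture("scene"); cv2.imwrite("pics/s1.png",cv2.convertScaleAbs(cv2.resize(p[100:310,80:360,::-1],None,fx=2,fy=2),alpha=1.5))
```

```text
dp [ -3.1   0.  100.6] turn [-0.09 -0.21 -0.01]
```

View pics/w1.png

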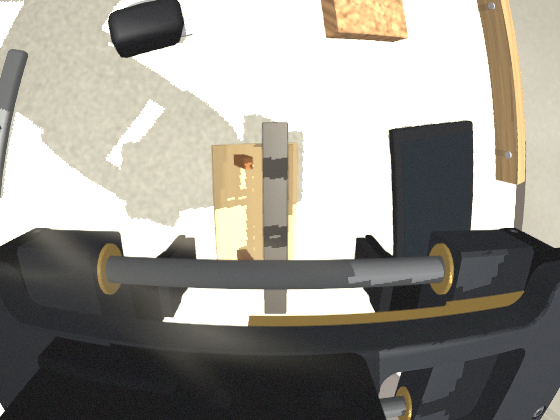

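View pics/s1.png

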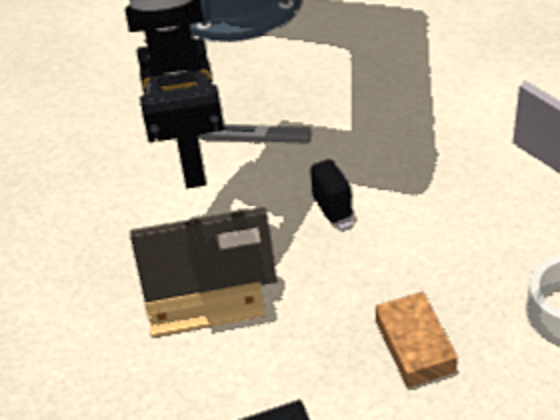

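The wrist view shows the board edge-on, at columns 263–288. It is centred between the fingers (about 185 and 365) and parallel to them. Advance and close.

jog_arm --rows '[{"dp": [-3, 0, 40], "turn": [0, 0, 0], "grip": 1}, {"dp": [-3, 0, 70], "turn": [0, 0, 0], "grip": 1}, {"dp": [-3, 0, 90], "turn": [0, 0, 0], "grip": 1}, {"dp": [-3, 0, 100], "turn": [0, 0, 0], "grip": 1}, {"dp": [-3, 0, 100], "turn": [0, 0, 0], "grip": 1}, {"dp": [-3, 0, 100], "turn": [0, 0, 0], "grip": 0.35}, {"dp": [-3, 0, 100], "turn": [0, 0, 0], "grip": 0.3}, {"dp": [-3, 0, 100], "turn": [0, 0, 0], "grip": 0.25}, {"dp": [-3, 0, 100], "turn": [0, 0, 0], "grip": 0}, {"dp": [-3, 0, 100], "turn": [0, 0, 0], "grip": 0}]'

```text
time_s: 3.2
position: [0.5477, -0.2154, 0.0866]
tcp_rot: [[0.191, 0.922, 0.337], [0.982, -0.18, -0.064], [0.002, 0.343, -0.939]]
force: [1.1, -0.0, 0.3]
opening: 0.627
```

jog_arm --rows '[{"dp": [0, 0, 0], "turn": [0, 0, 0], "grip": 0}, {"dp": [0, 0, 0], "turn": [0, 0, 0], "grip": 0}, {"dp": [0, 0, 0], "turn": [0, 0, 0], "grip": 0}, {"dp": [0, 0, 0], "turn": [0, 0, 0], "grip": 0}]'

```text
time_s: 3.6
position: [0.5476, -0.2152, 0.086]
tcp_rot: [[0.19, 0.922, 0.336], [0.982, -0.18, -0.063], [0.002, 0.342, -0.94]]
force: [-0.4, 0.1, 0.2]
opening: 0.264
```

jog_arm --rows '[{"dp": [0, 0, 0], "turn": [0, 0, 0], "grip": 0}, {"dp": [0, 0, 0], "turn": [0, 0, 0], "grip": 0}, {"dp": [0, 0, 0], "turn": [0, 0, 0], "grip": 0}, {"dp": [0, 0, 0], "turn": [0, 0, 0], "grip": 0}]'

```text
time_s: 4.0
position: [0.5474, -0.2151, 0.0859]
tcp_rot: [[0.19, 0.922, 0.336], [0.982, -0.18, -0.063], [0.003, 0.342, -0.94]]
force: [-1.0, -0.6, -0.8]
opening: 0.207
```

jog_arm --rows '[{"dp": [0, 0, -10], "turn": [0, 0, 0], "grip": 0}, {"dp": [0, 0, -25], "turn": [0, 0, 0], "grip": 0}, {"dp": [0, 0, -45], "turn": [0, 0, 0], "grip": 0}, {"dp": [0, 0, -70], "turn": [0, 0, 0], "grip": 0}, {"dp": [0, 0, -100], "turn": [0, 0, 0], "grip": 0}, {"dp": [0, 0, -120], "turn": [0, 0, 0], "grip": 0}, {"dp": [0, 0, -120], "turn": [0, 0, 0], "grip": 0}, {"dp": [0, 0, -120], "turn": [0, 0, 0], "grip": 0}, {"dp": [0, 0, -120], "turn": [0, 0, 0], "grip": 0}]'

```text
time_s: 4.9
position: [0.5068, -0.2073, 0.1979]
tcp_rot: [[0.19, 0.923, 0.335], [0.982, -0.18, -0.062], [0.003, 0.341, -0.94]]
force: [0.3, -0.5, -2.3]
opening: 0.205
```

Run:
```python
from h import *
s=bot.read_state(); print(s["force"],s["moment"],s["opening"],s["position"])
a=np.radians(109.75); xs=np.array([np.cos(a),np.sin(a),0]); ys=np.array([np.cos(a-np.pi/2),np.sin(a-np.pi/2),0])
RT=np.stack([xs,ys,[0,0,-1]],1); print(np.linalg.det(RT))
F=np.array([.5275,.2515,0])
t=F-xs*.115+[0,0,.15]; print(t); rel(t,RT)
p,d=vision.capture("wrist"); cv2.imwrite("pics/w2.png",cv2.convertScaleAbs(p[:,:,::-1],alpha=1.5))
p,d=vision.capture("scene"); cv2.imwrite("pics/s2.png",cv2.convertScaleAbs(cv2.resize(p[100:310,80:360,::-1],None,fx=2,fy=2),alpha=1.5))
```

```text
[ 0.30378161 -0.51700887 -2.32541316] [-0.02557252  0.3926906   0.05382981] 0.20453966552592923 [ 0.50682263 -0.207269    0.19788253]
1.0
[0.56636042 0.14326476 0.15      ]
dp [355.3 -24.5  43.2] turn [ 19.48   5.17 -30.44]
```

View pics/w2.png

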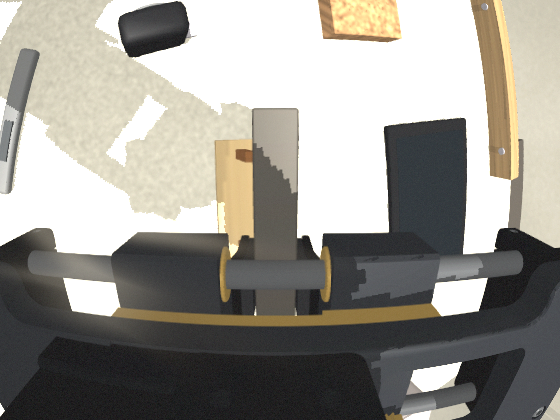

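View pics/s2.png

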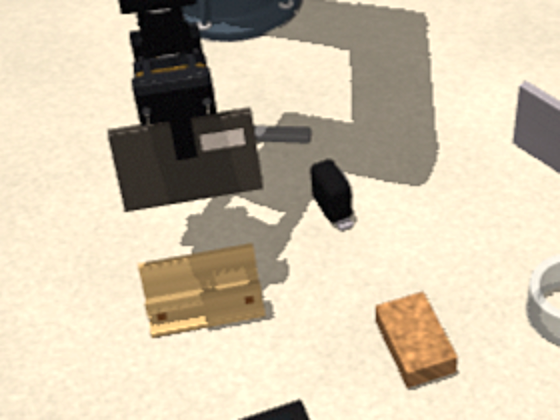

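Board is held clear of the rack (opening 0.205, weight about 2 N). Carry it to a point in front of the square, and turn it upright on the way.

jog_arm --rows '[{"dp": [50, -4, -10], "turn": [8, 2, -8], "grip": 0}, {"dp": [95, -8, -10], "turn": [16, 4, -16], "grip": 0}, {"dp": [140, -12, 0], "turn": [19.5, 5.2, -24], "grip": 0}, {"dp": [185, -14, 10], "turn": [19.5, 5.2, -30.4], "grip": 0}, {"dp": [230, -18, 15], "turn": [19.5, 5.2, -30.4], "grip": 0}, {"dp": [275, -22, 20], "turn": [19.5, 5.2, -30.4], "grip": 0}, {"dp": [315, -24, 25], "turn": [19.5, 5.2, -30.4], "grip": 0}, {"dp": [345, -24, 25], "turn": [19.5, 5.2, -30.4], "grip": 0}, {"dp": [350, -24, 25], "turn": [19.5, 5.2, -30.4], "grip": 0}, {"dp": [350, -24, 25], "turn": [19.5, 5.2, -30.4], "grip": 0}]'

```text
time_s: 6.0
position: [0.5599, 0.1396, 0.1668]
tcp_rot: [[-0.34, 0.941, -0.0], [0.941, 0.34, -0.001], [-0.001, -0.001, -1.0]]
force: [0.3, 0.2, -2.4]
opening: 0.205
```

jog_arm --rows '[{"dp": [0, 0, 0], "turn": [0, 0, 0], "grip": 0}, {"dp": [0, 0, 0], "turn": [0, 0, 0], "grip": 0}, {"dp": [0, 0, 0], "turn": [0, 0, 0], "grip": 0}]'

```text
time_s: 6.3
position: [0.5602, 0.1374, 0.168]
tcp_rot: [[-0.335, 0.942, 0.001], [0.942, 0.335, -0.001], [-0.001, 0.001, -1.0]]
force: [0.6, -0.1, -2.7]
opening: 0.203
```

```bash
cat >> h.py <<'E'
a=np.radians(109.75); xs=np.array([np.cos(a),np.sin(a),0]); ys=np.array([np.cos(a-np.pi/2),np.sin(a-np.pi/2),0])
RT=np.stack([xs,ys,[0,0,-1]],1)
F=np.array([.5275,.2515,0])
E
python3 - <<'E'
from h import *
s=bot.read_state(); print(s["force"],s["moment"],s["opening"],s["position"],s["tcp_rot"])
t=F-xs*.115+[0,0,.10]; print(t); rel(t,RT)
p,d=vision.capture("scene"); cv2.imwrite("pics/s3.png",cv2.convertScaleAbs(cv2.resize(p[50:260,200:480,::-1],None,fx=2,fy=2),alpha=1.5))
np.save("s3.npy",cloud("scene",d))
p,d=vision.capture("top"); cv2.imwrite("pics/t3.png",cv2.convertScaleAbs(cv2.resize(p[150:360,60:340,::-1],None,fx=2,fy=2),alpha=1.5))
np.save("t3.npy",cloud("top",d))
E
```

```text
[ 0.62924378 -0.08931126 -2.70409622] [-0.09480062 -0.00846     0.025922  ] 0.20329283037770354 [0.56017023 0.13739902 0.16795824] [[-3.35444123e-01  9.42059491e-01  1.07507760e-03]
 [ 9.42059591e-01  3.35444913e-01 -6.61073957e-04]
 [-9.83400306e-04  7.91033786e-04 -9.99999204e-01]]
[0.56636042 0.14326476 0.1       ]
dp [ 3.5  7.7 68. ] turn [ 0.05  0.06 -0.15]
```

View pics/s3.png

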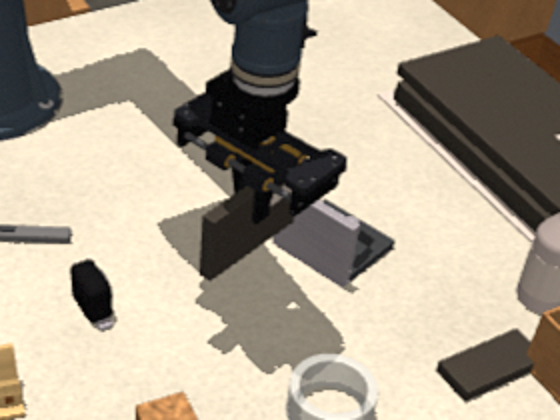

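View pics/t3.png

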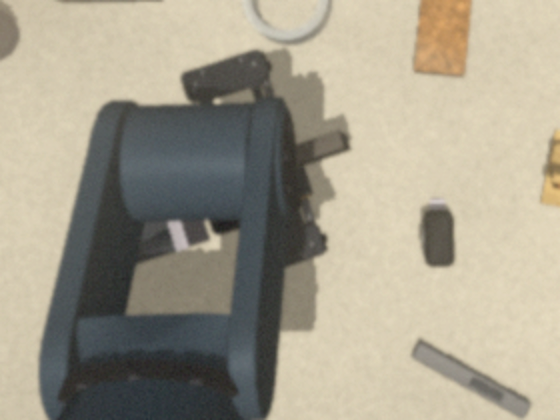

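Run:
```python
from h import *
S=np.load("s3.npy"); tcp=np.array(bot.read_state()["position"])
A=(S-tcp)@np.stack([xs,ys,[0,0,1]],1)
m=(abs(A[...,0])<.10)&(A[...,1]>.002)&(A[...,1]<.02)&(A[...,2]>-.1)&(A[...,2]<.05)
Q=A[m]; print(len(Q)); k=Q[:,2]<-.02; P=Q[k]
c=np.median(P,0); n=np.linalg.svd(P-P.mean(0),full_matrices=False)[2][2]; print("n",n.round(3),"c",c.round(4))
for lo in np.arange(-.09,.09,.015):
    q=Q[(Q[:,0]>lo)&(Q[:,0]<lo+.015)]
    if len(q)>5: print(round(lo,3),len(q),"zmin/max",np.percentile(q[:,2],[1,99]).round(4),"y",np.median(q[:,1]).round(4))
print("x ext",np.percentile(Q[:,0],[.3,99.7]).round(4))
```

```text
1082
n [-0.006  1.    -0.01 ] c [-0.0127  0.0086 -0.0413]
-0.09 35 zmin/max [-0.0589  0.0253] y 0.0071
-0.075 166 zmin/max [-0.0596  0.0288] y 0.0082
-0.06 137 zmin/max [-0.0619  0.0279] y 0.0084
-0.045 135 zmin/max [-0.0619  0.0285] y 0.0086
-0.03 133 zmin/max [-0.0606  0.0289] y 0.0084
-0.015 163 zmin/max [-0.0602  0.0353] y 0.0097
0.0 83 zmin/max [-0.0635  0.0179] y 0.009
0.015 63 zmin/max [-0.0618  0.0089] y 0.0085
0.03 83 zmin/max [-0.0614  0.016 ] y 0.0087
0.045 64 zmin/max [-0.0613  0.0096] y 0.0089
0.06 20 zmin/max [-0.0641 -0.0333] y 0.0078
x ext [-0.0768  0.0698]
```

jog_arm --rows '[{"dp": [4, 8, 30], "turn": [0, 0, -0.15], "grip": 0}, {"dp": [4, 8, 60], "turn": [0, 0, -0.15], "grip": 0}, {"dp": [4, 8, 85], "turn": [0, 0, -0.15], "grip": 0}, {"dp": [15, 8, 97], "turn": [0, 0, -0.15], "grip": 0}, {"dp": [30, 8, 100], "turn": [0, 0, -0.15], "grip": 0}, {"dp": [35, 8, 101], "turn": [0, 0, -0.15], "grip": 0}, {"dp": [35, 8, 101], "turn": [0, 0, -0.15], "grip": 0}, {"dp": [35, 8, 101], "turn": [0, 0, -0.15], "grip": 0}]'

```text
time_s: 7.2
position: [0.5568, 0.1749, 0.0682]
tcp_rot: [[-0.341, 0.94, 0.004], [0.94, 0.341, -0.0], [-0.002, 0.004, -1.0]]
force: [-0.2, -0.6, -1.6]
opening: 0.201
```

```bash
cat > st.py <<'E'
from h import *
s=bot.read_state(); d=(np.array(s["position"])-F)
print("t",round(s["time_s"],2),"TCP in square mm",(1000*np.array([d@xs,d@ys,d[2]])).round(1),"force xs,ys,z",np.round([s["force"]@xs,s["force"]@ys,s["force"][2]],1),"|M|",np.round(s["moment"],2),"open",round(s["opening"],3))
rel(F-xs*.075+[0,0,.062],RT)
E
python3 st.py
```

```text
t 7.2 TCP in square mm [-82.    1.7  68.2] force xs,ys,z [-0.5 -0.4 -1.6] |M| [-0.06  0.04  0.03] open 0.201
dp [ 7.1 -1.7  6.2] turn [0.2  0.1  0.18]
```

jog_arm --rows '[{"dp": [1, -1, 2], "turn": [0.1, 0.1, 0.1], "grip": 0}, {"dp": [2, -1, 3.5], "turn": [0.1, 0.1, 0.1], "grip": 0}, {"dp": [3, -1, 5], "turn": [0.1, 0.1, 0.1], "grip": 0}, {"dp": [4, -1, 5.5], "turn": [0.1, 0.1, 0.1], "grip": 0}, {"dp": [4, -1, 5.5], "turn": [0.1, 0.1, 0.1], "grip": 0}, {"dp": [4, -1, 5.5], "turn": [0.1, 0.1, 0.1], "grip": 0}]'

```text
time_s: 7.8
position: [0.5552, 0.1759, 0.0643]
tcp_rot: [[-0.339, 0.941, 0.002], [0.941, 0.339, -0.002], [-0.002, 0.001, -1.0]]
force: [-1.0, -6.2, 14.3]
opening: 0.205
```

```bash
python3 st.py
```

```text
t 7.8 TCP in square mm [-80.5   0.5  64.3] force xs,ys,z [-5.5 -3.  14.3] |M| [-0.95  0.56  0.06] open 0.205
dp [ 5.5 -0.5  2.3] turn [0.08 0.13 0.05]
```

jog_arm --rows '[{"dp": [1, 0, -0.8], "turn": [0, 0, 0], "grip": 0}, {"dp": [2, 0, -0.8], "turn": [0, 0, 0], "grip": 0}, {"dp": [3, 0, -0.8], "turn": [0, 0, 0], "grip": 0}, {"dp": [3, 0, -0.8], "turn": [0, 0, 0], "grip": 0}]'

```text
time_s: 8.2
position: [0.5551, 0.1794, 0.0643]
tcp_rot: [[-0.338, 0.941, 0.004], [0.941, 0.338, -0.001], [-0.002, 0.004, -1.0]]
force: [1.2, -4.0, 8.2]
opening: 0.206
```

```bash
python3 st.py
```

```text
t 8.2 TCP in square mm [-77.2   1.6  64.3] force xs,ys,z [-4.2 -0.2  8.2] |M| [-0.67  0.07  0.  ] open 0.206
dp [ 2.2 -1.6  2.3] turn [0.21 0.12 0.02]
```

jog_arm --rows '[{"dp": [1, -0.5, 0], "turn": [0, 0, 0], "grip": 0}, {"dp": [2, -0.5, 0], "turn": [0, 0, 0], "grip": 0}, {"dp": [2, -0.5, 0], "turn": [0, 0, 0], "grip": 0}, {"dp": [2, -0.5, 0], "turn": [0, 0, 0], "grip": 0}]'

```text
time_s: 8.6
position: [0.5544, 0.1812, 0.0643]
tcp_rot: [[-0.338, 0.941, 0.005], [0.941, 0.338, -0.0], [-0.002, 0.005, -1.0]]
force: [2.1, -4.2, 7.5]
opening: 0.208
```

```bash
python3 st.py
```

```text
t 8.6 TCP in square mm [-75.2   1.6  64.3] force xs,ys,z [-4.7  0.5  7.5] |M| [-0.55 -0.05 -0.01] open 0.208
dp [ 0.2 -1.6  2.3] turn [0.28 0.11 0.01]
```

Still sliding, with no square contact yet; continue.

jog_arm --rows '[{"dp": [1, 0, 0], "turn": [0, 0, 0], "grip": 0}, {"dp": [2, 0, 0], "turn": [0, 0, 0], "grip": 0}, {"dp": [2, 0, 0], "turn": [0, 0, 0], "grip": 0}, {"dp": [2, 0, 0], "turn": [0, 0, 0], "grip": 0}]'

```text
time_s: 9.0
position: [0.5543, 0.1819, 0.0643]
tcp_rot: [[-0.339, 0.941, 0.006], [0.941, 0.339, -0.002], [-0.004, 0.005, -1.0]]
force: [1.3, -8.7, 7.5]
opening: 0.205
```

```bash
python3 st.py
```

```text
t 9.0 TCP in square mm [-74.5   1.7  64.3] force xs,ys,z [-8.6 -1.8  7.5] |M| [-1.25 -0.22  0.04] open 0.205
dp [-0.4 -1.7  2.3] turn [0.28 0.22 0.04]
```

jog_arm --rows '[{"dp": [1, 0, 0.3], "turn": [0, 0, 0], "grip": 0}, {"dp": [1.5, 0, 0.5], "turn": [0, 0, 0], "grip": 0}, {"dp": [1.5, 0, 0.5], "turn": [0, 0, 0], "grip": 0}, {"dp": [1.5, 0, 0.5], "turn": [0, 0, 0], "grip": 0}]'

```text
time_s: 9.4
position: [0.5543, 0.182, 0.0643]
tcp_rot: [[-0.339, 0.941, 0.007], [0.941, 0.339, -0.004], [-0.006, 0.005, -1.0]]
force: [3.5, -13.3, 10.1]
opening: 0.206
```

```bash
python3 st.py
```

```text
t 9.4 TCP in square mm [-74.5   1.7  64.3] force xs,ys,z [-13.7  -1.2  10.1] |M| [-2.06 -0.17 -0.05] open 0.206
dp [-0.5 -1.7  2.2] turn [0.27 0.34 0.09]
```

jog_arm --rows '[{"dp": [0.5, 0, 0.4], "turn": [0, 0, 0], "grip": 0}, {"dp": [0.8, 0, 0.8], "turn": [0, 0, 0], "grip": 0}, {"dp": [0.8, 0, 0.8], "turn": [0, 0, 0], "grip": 0}, {"dp": [0.8, 0, 0.8], "turn": [0, 0, 0], "grip": 0}, {"dp": [0.8, 0, 0.8], "turn": [0, 0, 0], "grip": 0}]'

```text
time_s: 9.9
position: [0.5543, 0.182, 0.0642]
tcp_rot: [[-0.34, 0.94, 0.007], [0.94, 0.34, -0.005], [-0.007, 0.005, -1.0]]
force: [2.3, -15.8, 15.2]
opening: 0.204
```

```bash
python3 st.py
python3 - <<'E'
from h import *
p,d=vision.capture("scene"); cv2.imwrite("pics/s4.png",cv2.convertScaleAbs(cv2.resize(p[80:230,260:460,::-1],None,fx=3,fy=3),alpha=1.5))
S=cloud("scene",d); A=(S-F)@np.stack([xs,ys,[0,0,1]],1)
m=(A[...,0]>-.17)&(A[...,0]<.02)&(A[...,1]>.002)&(A[...,1]<.02)&(A[...,2]>.004)&(A[...,2]<.11)
Q=A[m]; P=Q[(Q[:,2]<.045)&(Q[:,0]<-.008)&(Q[:,2]>.01)]
n=np.linalg.svd(P-P.mean(0),full_matrices=False)[2][2]; print("n",n.round(3),P.mean(0).round(4),len(P))
for lo in np.arange(-.165,-.01,.015):
    q=Q[(Q[:,0]>lo)&(Q[:,0]<lo+.015)]
    if len(q)>5: print(round(lo,3),len(q),"zmax",np.percentile(q[:,2],99).round(4),"y",np.median(q[:,1]).round(4))
print("x ext",np.percentile(Q[:,0],[.3,99.7]).round(4))
E
sleep 0; python3 st.py
```

```text
t 9.9 TCP in square mm [-74.4   1.7  64.2] force xs,ys,z [-15.7  -3.2  15.2] |M| [-2.51 -0.04 -0.06] open 0.204
dp [-0.6 -1.7  2.2] turn [0.28 0.41 0.11]
n [ 0.012 -1.     0.008] [-0.0862  0.0105  0.0272] 346
-0.165 22 zmax 0.0877 y 0.0081
-0.15 166 zmax 0.0942 y 0.0101
-0.135 107 zmax 0.0934 y 0.0107
-0.12 111 zmax 0.0941 y 0.0108
-0.105 105 zmax 0.0928 y 0.0111
-0.09 118 zmax 0.097 y 0.011
-0.075 56 zmax 0.0787 y 0.0113
-0.06 42 zmax 0.0662 y 0.0109
-0.045 58 zmax 0.0706 y 0.0104
-0.03 54 zmax 0.074 y 0.011
-0.015 24 zmax 0.0532 y 0.0108
x ext [-0.1621 -0.0036]
t 9.95 TCP in square mm [-74.4   1.7  64.2] force xs,ys,z [-14.3  -4.   14.7] |M| [-2.49 -0.05 -0.04] open 0.204
dp [-0.5 -1.7  2.2] turn [0.28 0.41 0.11]
```

View pics/s4.png

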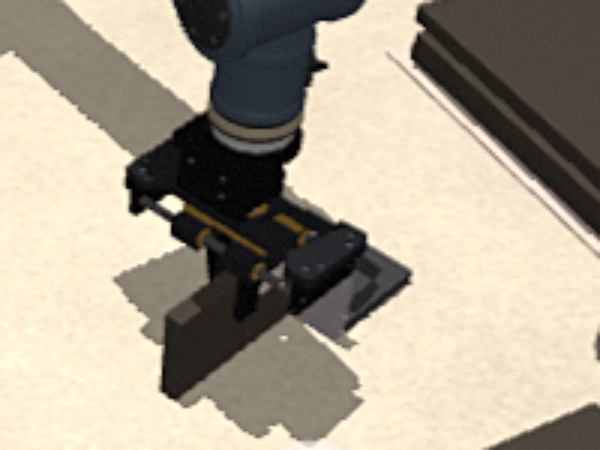

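jog_arm --rows '[{"dp": [0.3, 0, 0], "turn": [0, 0, 0], "grip": 0}, {"dp": [0.3, 0, 0], "turn": [0, 0, 0], "grip": 0}, {"dp": [0.3, 0, 0], "turn": [0, 0, 0], "grip": 0}, {"dp": [0.3, 0, 0], "turn": [0, 0, 0], "grip": 0}, {"dp": [0.3, 0, 0], "turn": [0, 0, 0], "grip": 0}, {"dp": [0.3, 0, 0], "turn": [0, 0, 0], "grip": 0}]'

```text
time_s: 10.55
position: [0.5543, 0.1821, 0.0642]
tcp_rot: [[-0.34, 0.94, 0.007], [0.94, 0.34, -0.005], [-0.008, 0.005, -1.0]]
force: [2.1, -16.5, 14.9]
opening: 0.204
```

```bash
python3 st.py
python3 - <<'E'
from h import *
B=np.stack([xs,ys,[0,0,1]],1)
for n in ("scene","top"):
    p,d=vision.capture(n); P=cloud(n,d); A=(P-F)@B
    m=(A[...,0]>-.18)&(A[...,0]<-.1)&(A[...,1]>-.012)&(A[...,1]<.02)&(A[...,2]>.02)&(A[...,2]<.11)
    Q=A[m]; print(n,len(Q),np.histogram(Q[:,0],np.arange(-.17,-.13,.004))[0],"y",np.percentile(Q[:,1],[2,50,98]).round(4),"z99",np.percentile(Q[:,2],99).round(4))
    for k,(lo,hi) in dict(tm=([.43,-.08,.045],[.53,0,.07]),sb=([.66,-.09,.022],[.78,.02,.04]),tr=([.68,.08,.035],[.84,.25,.06])).items():
        q=P[((P>lo)&(P<hi)).all(2)]; print(k,q.min(0).round(3),q.max(0).round(3))
    if n=="top": cv2.imwrite("pics/t5.png",cv2.convertScaleAbs(cv2.resize(p[150:360,60:340,::-1],None,fx=2,fy=2),alpha=1.5))
E
python3 st.py
```

```text
t 10.55 TCP in square mm [-74.4   1.8  64.2] force xs,ys,z [-16.2  -3.6  14.9] |M| [-2.59 -0.07 -0.06] open 0.204
dp [-0.6 -1.8  2.2] turn [0.29 0.43 0.12]
scene 472 [  0   0   0   0  20 122  28  28  30  27] y [-0.0062  0.0096  0.0128] z99 0.0948
tm [ 0.45  -0.052  0.045] [ 0.515 -0.014  0.064]
sb [ 0.668 -0.067  0.022] [ 0.774 -0.001  0.036]
tr [0.702 0.098 0.035] [0.803 0.199 0.055]
top 254 [ 0  0  0  0 29 20 16 20 16 19] y [-0.0078 -0.0003  0.0098] z99 0.0951
tm [ 0.449 -0.051  0.045] [ 0.51  -0.017  0.063]
sb [ 0.668 -0.068  0.023] [ 0.771 -0.004  0.037]
tr [0.701 0.097 0.035] [0.8   0.196 0.054]
t 10.65 TCP in square mm [-74.4   1.8  64.3] force xs,ys,z [-15.5  -4.3  14.1] |M| [-2.61 -0.08 -0.06] open 0.203
dp [-0.6 -1.8  2.3] turn [0.29 0.43 0.12]
```

View pics/t5.png

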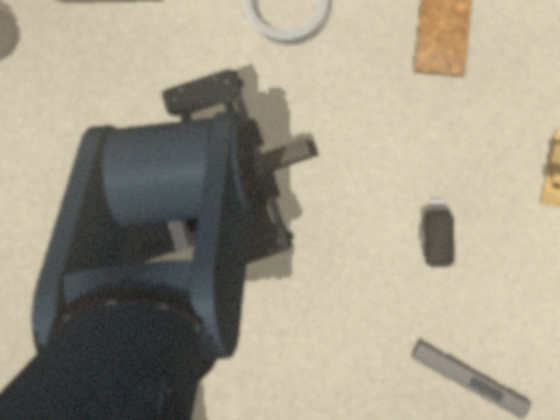

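Run:
```python
from h import *
B=np.stack([xs,ys,[0,0,1]],1)
for n in ("top","scene"):
    p,d=vision.capture(n); A=(cloud(n,d)-F)@B
    # top edge face points
    m=(A[...,0]>-.15)&(A[...,0]<-.095)&(A[...,1]>-.005)&(A[...,1]<.006)&(A[...,2]>.08)&(A[...,2]<.105)
    Q=A[m]; print(n,len(Q),"top z",np.median(Q[:,2]).round(4),"pitch rad",np.polyfit(Q[:,0],Q[:,2],1)[0].round(3))
    if n=="scene":
        z=[]
        for lo in np.arange(-.148,0,.006):
            q=A[(A[...,0]>lo)&(A[...,0]<lo+.006)&(A[...,1]>.004)&(A[...,1]<.014)]
            z.append((round(lo,3),np.round(np.percentile(q[:,2],[2]),4).tolist()[0]) if len(q)>5 else None)
        print(z)
```

```text
top 117 top z 0.0915 pitch rad -0.007
scene 77 top z 0.0911 pitch rad 0.059
[(np.float64(-0.148), -0.0003), (np.float64(-0.142), 0.0012), (np.float64(-0.136), 0.0054), (np.float64(-0.13), 0.001), (np.float64(-0.124), 0.0013), (np.float64(-0.118), 0.0026), (np.float64(-0.112), 0.0022), (np.float64(-0.106), 0.006), (np.float64(-0.1), 0.0041), (np.float64(-0.094), 0.002), (np.float64(-0.088), 0.0001), (np.float64(-0.082), 0.0006), (np.float64(-0.076), -0.0004), (np.float64(-0.07), 0.0009), (np.float64(-0.064), 0.002), (np.float64(-0.058), 0.0013), (np.float64(-0.052), 0.0029), (np.float64(-0.046), 0.0037), (np.float64(-0.04), 0.0011), (np.float64(-0.034), 0.0031), (np.float64(-0.028), -0.002), (np.float64(-0.022), 0.0046), (np.float64(-0.016), -0.0012), (np.float64(-0.01), -0.0014), None]
```

```bash
python3 st.py; python3 -c "
from rig import bot
print(bot.hand_in())"
```

```text
t 10.75 TCP in square mm [-74.4   1.7  64.2] force xs,ys,z [-15.4  -4.   14.5] |M| [-2.65 -0.06 -0.12] open 0.206
dp [-0.6 -1.8  2.2] turn [0.28 0.43 0.12]
the job is handed in; nothing more can be done
None
```

I drew the drawer front out of the rack along its slope and turned it upright. I then set its long edge on the table, slid it end-on into the square and handed in at about 10.8 s, still gripping and pressing. The interface reports no verdict.

**Push:** at hand-in the wrist read 15.4 N towards the square and 14.5 N down, plus 4 N sideways along the face. These are total tool forces. The split between square and table was not measured. Before the square was touched, the board slid at only 4–5 N, and at the square it stopped moving as the force rose.

**Position:** the board's centre is about 75–76 mm before the face and about 2 mm off its middle. Its top edge is at about 91 mm, so it sits flat on the table. The broad face was upright and square to the plate within about 0.015 rad.

**Bystanders:** the tape measure, sanding block and tape roll were within about 2 mm of where they started, which is measurement noise.

**Disagreement:** the two cameras gave different values for the tilt of the board's top edge. The top camera gave −0.007 rad. The scene camera gave 0.059 rad, right at the 0.06 limit, from 77 noisy points. I trusted the top camera, because the top-edge heights from both views and the bottom edge looked flat.

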